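# Cover the vibratory bowl and hold its run lever at mid travel

## Task

Set the loose knobbed cover onto the finishing bowl so that it sits fully seated and level, and let go of it; only then press the spring-loaded hold-to-run lever down with the fingers to mid travel (lever level, its pointer between the two ribs of the gauge post), never through to the bottom stop, and hold it steadily there for at least three seconds. The program finishes while the fingers still hold the lever down at mid travel. Leave the screw jar, the label roll and the USB hub alone.

Things in the scene. Friction and masses are not known exactly. Their poses are not given: they have to be found in the camera images.
- bowl: Fixed vibratory finishing bowl: grey square housing 120 x 120 mm, 36 mm high; on it an open round steel bowl, 98 mm outside and 88 mm inside diameter, 50 mm deep, rim 90 mm above the bench, four brass bushes inside. Origin: centre of the underside, on the bench; z up. Bowl and lever station stand one at the left, one at the right, either way round.
- rim (a point): Centre of the bowl's mouth, level with the rim, 90 mm above the bowl's origin.
- cover: Loose pale aluminium cover, 110 to 225 g: disc 112 mm wide, 6 mm thick, its underside 8 mm above the origin; below it a chamfered spigot 81 mm wide, 8 mm deep, that drops into the bowl's mouth with 3.5 mm to spare all round; on top a black knob. Origin: centre of the spigot's underside; z up. Starts on the bench, knob up. Seated: origin 8 mm below the rim, 82 mm above the bowl's origin.
- knob (a point): Middle of the cover's cylindrical black knob, 26 mm diameter and 24 mm tall (14 to 38 mm above the cover's origin), on its axis, 26 mm above the cover's origin: the place to grip.
- station: Fixed lever station with its lever: grey base plate 190 x 90 x 8 mm; origin under its centre. At its +x end two cheeks, 86 mm high, carry the pivot (60 mm to +x, 70 mm up); the lever runs from there to -x, roughly towards the robot, and ends in a black rubber pad. A flat steel gauge post, 104 mm high, stands beside the lever, 19 to 43 mm to +y and 12 mm to -x of the origin.
- pad (a point): Centre of the top face of the black rubber press pad on the lever's free end (pad 40 mm along the lever, 50 mm across, 14 mm thick), 120 mm from the pivot along the lever. Released it is about 106 mm above the bench, at mid travel (lever level) 82 mm, at the bottom stop about 58 mm. It moves with the lever.
- gauge (a point): Point on the -x face of the gauge post midway between its two dark ribs (12 mm apart between centres), 70 mm above the bench. The ribs mark the run band; a thin pointer rod on the lever moves up and down in front of them.
- lever (a joint): Angle of the hold-to-run lever in rad: 0 released (the pad end raised 0.20 rad above level), growing as the pad is pressed down; 0.20 is mid travel with the lever level (run; the run band is 0.14 to 0.26, 7 mm at the pad either way), 0.40 is the bottom stop. A spring returns it: about 4 N at the pad to start it moving, 9 N at mid travel, 15 N at the bottom.
- screw_jar: Bystander: small clear jar of screws with a blue lid, 50 mm diameter, 58 mm tall; origin under its centre. Leave alone.
- label_roll: Bystander: white roll of labels lying flat, 72 mm diameter, 30 mm high; origin under its centre. Leave alone.
- usb_hub: Bystander: small black box, 51 x 75 x 26 mm, on the bench near its front edge; origin under its centre. Leave alone.
There are look-alikes about, which are no part of the job. Of the things that look like the cover, take the one that is farthest from the robot's base at the start.

How it is judged:
By the outcome, as a careful person would: the job done as asked, in the order asked, and still so for the second after the job is handed in, while the arm keeps its last pose, push and grip.
It also fails if it takes over 58 s, if anything falls off the work surface, if the arm or the gripper's body presses on something with over 40 N, if the wrist force passes 120 N, or if a joint passes its speed limit or range.

## Robot

A 6-joint arm with a two-finger parallel gripper is mounted at the origin on a cart in front of the work surface, level with it; the furniture and walls round the work are solid. World frame = base frame: x ahead of the robot, y to its left, z up, the work surface at z = 0. Lengths are in m, angles in rad, forces in N, time in s.
With the tool pointing down it reaches from about 0.35 to 0.85 m from the base axis. Payload 8.1 kg.
Tool frame: the origin (TCP) lies at the very end of the fingers, on their centre line; the grasp point (between the pads) lies 19 mm behind it (r.pinch_z is the distance from the TCP to the grasp point, in m); z points along the fingers, y is the line along which they close (so a half turn about z gives the same grasp; the last joint's range is limited). The gripper opens to 85 mm and grips with 20 to 120 N. Pads are 22 mm wide; open, the fingers measure 114 mm over their backs; the gripper's body (76 mm by 85 mm) begins 54 mm behind the grasp point. The pads swing forward as they close: fully open they stand 13 mm farther back than shut.
Start: joints at [-1.353, 0.13, 1.488, -0, 1.523, -0.085], TCP at [0.179, -0.573, 0.231] pointing down, gripper open.
Joint ranges: [-2.96, 2.96], [-0.89, 2.26], [0.02, 2.5], [-1.34, 4.48], [0, 2.73], [-2.66, 2.66]. Speed limits (rad/s): [2.39, 2.39, 2.79, 3.14, 3.14, 3.14].

## Interface

Orientations are given as a 3x3 rotation matrix whose columns are the frame's x, y, z axes.
In Python, from cell import r, snapshot, camera_model, silhouettes, landmark_of gives the robot as it stands.
- The arm moves only by the tool play_rows, never from a script. Its argument "deltas" is text: rows parted by semicolons, each of 7 numbers parted by spaces: the closure, from -1 (fully open) to 1 (shut), then the shift along the tool's x, y, z in mm, then the turn, a rotation vector about the tool's x, y, z in rad. In form: jaw dx dy dz rx ry rz; .... A call has 1 to 8 rows; each row shifts and turns the commanded pose from where the row before left it, along the tool's axes as they then stand; what a row does not reach is not made up. A row lasts 1/8 s, in which the tool goes at most 62.5 mm and 10.7 degrees, less where a joint would pass 70% of its speed; a pose out of reach is approached as far as the arm can. A call is refused whole if a number of a shift passes 62.5 or a number of a turn 0.188, either way. A call with a gripper value outside its range is refused whole. The fingers move at their own pace and stop on an object; "newtons" is the grip in N (left out, the last holds). Time passes only in rows, so rows that do not move let the fingers close. It gives the time, the measured TCP pose, the force, the opening and the grip force at its end, in the units of the state.
- r.observe(): the state, without advancing time (a new reading comes with each control period).
- snapshot(name): name is "scene" or "top" or "wrist"; returns (picture, depth): 384x512x3 uint8, red, green, blue; 384x512 float32, m along the optical axis (not along the pixel's ray), 0 where there is no reading.
- camera_model(name): a dict with "fx", "fy", "cx", "cy" (pixels), "dist" ([k1, k2, p1, p2, k3] as OpenCV has them; the pictures are not rectified), "position" and "attitude" of the camera in the world. Camera axes: x right, y up, looking along -z (the intrinsics and any distortion apply to the point x, -y, -z); pixel columns grow to the right and rows downward; lengths in m; the calibration is good to about 2 mm. A picture is of the moment at which its call begins: read the wrist's pose just before it. camera_model takes no time and is no camera call; for the wrist camera it gives the pose at the moment of the call.
- r.job_done(): hands the job in; it is judged then, once.
Trained networks look in the newest picture that a camera, given by its name, has taken for a name from the list of things; names that differ only in an ending like _2 or _b are one class to them, and where a whole thing is asked for, a point or a joint stands for the part that bears it (a point fixed in the world has none). Each returns a list of dicts, best first, with "p" (0 to 1); they miss things now and then, are a little off and sometimes report something else, mostly with a low value. They report only what shows in the picture. A call takes as long as a camera call. They do not tell look-alikes from the thing itself.
- silhouettes(label, camera): "mask" (384x512 bool, what is visible of it) and "at" ([row, column] in pixels, amid what is visible of it).
- landmark_of(label, camera): "at" ([row, column] in pixels: a listed point, or the origin of a listed thing).
The state is a dict: "time": time; "joints": joint angles; "joint_vel": joint speeds; "tau": joint torques, N m; "eef_pos": TCP position; "tcp_rot": TCP orientation; "force": force on the tool from outside, world axes, zero at the start; "ft_torque": the same for the moment, N m; "finger_gap": opening from 0.0 (shut) to 1.0 (fully open); "finger_force": force on a finger pad.
Only numpy, scipy, OpenCV 4.12 (cv2) and the standard library are available. Lean on these libraries where they do the work, as an engineer would, in place of code of your own. Each camera call takes 0.05 s, during which the arm holds its last target. There are 200 camera calls.

## Working session

There is one attempt and no reset: what is moved stays moved. The work goes in short steps, Python scripts to look and compute and a tool call to move; the robot and the scene stay as the last step left them, time stands still between calls to the robot, and variables do not carry over. Pictures are saved under pics/ and viewed, at most 10 in all, crops included, and the job is handed in when it is done.

Besides the shell and the picture viewer there is one more tool, called after "Emit:" as a command line: name --argument value ..., lists and objects as JSON in quotes. play_rows: Moves the arm, as the interface text tells. Its arguments: {"type":"object","properties":{"deltas":{"type":"string"},"newtons":{"type":"number"}},"required":["deltas"]}

```bash
mkdir -p pics; ls; cat > h.py <<'E'
import numpy as np, cv2
from cell import r, snapshot, camera_model, silhouettes, landmark_of
def ray(cm,at):
    K=np.array([[cm['fx'],0,cm['cx']],[0,cm['fy'],cm['cy']],[0,0,1.]])
    u=cv2.undistortPoints(np.array([[[at[1],at[0]]]],float),K,np.array(cm['dist'],float))[0,0]
    return np.array(cm['attitude'])@np.array([u[0],-u[1],-1.])
def at_z(cm,at,z):
    d=ray(cm,at);p=np.array(cm['position']);return p+d*(z-p[2])/d[2]
def at_d(cm,at,dep):
    return np.array(cm['position'])+ray(cm,at)*dep
def dep(D,at,k=2):
    i,j=int(round(at[0])),int(round(at[1]));w=D[max(i-k,0):i+k+1,max(j-k,0):j+k+1];w=w[w>0]
    return float(np.median(w)) if w.size else 0
def save(n,im): cv2.imwrite('pics/'+n+'.png',cv2.cvtColor(im,cv2.COLOR_RGB2BGR))
E
cat > a.py <<'E'
from h import *
np.set_printoptions(precision=3,suppress=True)
ims=[]
for c in('scene','top'):
    im,D=snapshot(c);cm=camera_model(c);ims.append(im);print(c,cm['position'])
    np.save(c+'_d.npy',D)
    for l in('bowl','rim','cover','knob','station','pad','gauge','screw_jar','label_roll','usb_hub'):
        for o in landmark_of(l,c)[:4]:
            if o['p']>.2:
                d=dep(D,o['at']);print(l,round(o['p'],2),np.round(o['at']),at_d(cm,o['at'],d))
    save(c+'0',im)
print(r.observe()['time'],r.pinch_z)
E
python3 a.py
```

```text
pics
scene [-0.099  0.659  0.58 ]
bowl 0.55 [256. 176.] [0.523 0.274 0.041]
rim 0.74 [227. 174.] [0.599 0.223 0.059]
cover 0.97 [230. 266.] [0.471 0.034 0.015]
cover 0.91 [223. 336.] [ 0.359 -0.118  0.014]
cover 0.3 [190. 310.] [ 0.527 -0.23   0.008]
knob 0.92 [224. 266.] [0.477 0.026 0.028]
knob 0.61 [214. 337.] [ 0.363 -0.124  0.036]
station 0.69 [190. 311.] [ 0.526 -0.229  0.009]
station 0.51 [170. 304.] [ 0.541 -0.209  0.08 ]
pad 0.78 [162. 319.] [ 0.509 -0.24   0.103]
gauge 0.95 [171. 306.] [ 0.539 -0.219  0.074]
screw_jar 0.58 [204. 196.] [0.712 0.073 0.014]
label_roll 0.61 [160. 319.] [ 0.65  -0.446  0.005]
label_roll 0.55 [188. 230.] [ 0.697 -0.051  0.024]
usb_hub 0.59 [300. 239.] [0.337 0.26  0.02 ]
top [0.291 0.01  1.288]
bowl 0.77 [192. 169.] [0.553 0.241 0.04 ]
rim 0.75 [184. 161.] [0.576 0.264 0.039]
cover 0.94 [219. 248.] [0.479 0.025 0.036]
cover 0.68 [264. 310.] [ 0.359 -0.141  0.036]
knob 0.87 [220. 250.] [0.477 0.019 0.035]
knob 0.56 [262. 305.] [ 0.364 -0.129  0.035]
station 0.8 [194. 343.] [ 0.538 -0.227  0.086]
pad 0.67 [206. 354.] [ 0.504 -0.252  0.104]
gauge 0.61 [196. 338.] [ 0.536 -0.215  0.075]
screw_jar 0.62 [133. 237.] [0.717 0.057 0.056]
label_roll 0.63 [137. 282.] [ 0.725 -0.072 -0.002]
1.1 0.0187
```

View pics/scene0.png

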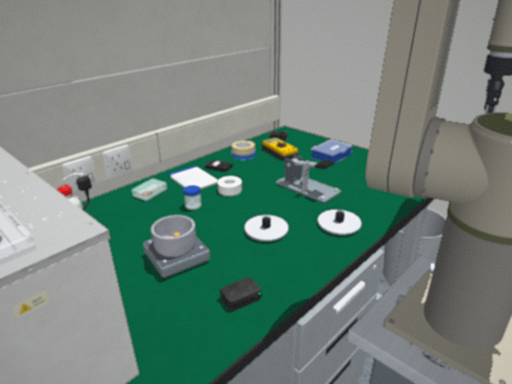

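View pics/top0.png

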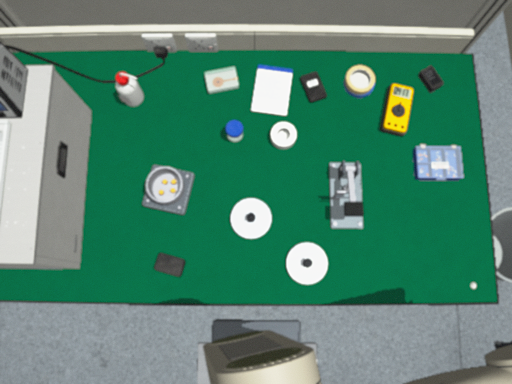

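The scene picture shows two white covers with black knobs, at (row 230, col 266) and (223, 336). In the top picture they are at (218, 250) and (263, 307). The bowl is at the left (top 188, 167) and the lever station at the right (195, 346), with the hub at (265, 170), jar at (131, 235) and roll at (135, 283).

The candidates lie about 0.48 m and 0.385 m from the base. The farther one, at scene (230, 266) / top (218, 250), is the cover to take. Next I'll measure precisely and make a close crop.

```bash
cat >> h.py <<'E'
def cloud(cm,D):
    K=np.array([[cm['fx'],0,cm['cx']],[0,cm['fy'],cm['cy']],[0,0,1.]])
    jj,ii=np.meshgrid(np.arange(D.shape[1]),np.arange(D.shape[0]))
    u=cv2.undistortPoints(np.stack([jj,ii],-1).reshape(-1,1,2).astype(float),K,np.array(cm['dist'],float))[:,0]
    R=np.array(cm['attitude']);P=np.array(cm['position'])+(np.c_[u[:,0],-u[:,1],-np.ones(len(u))]*D.reshape(-1,1))@R.T
    P[D.reshape(-1)<=0]=np.nan
    return P.reshape(D.shape+(3,))
def sel(P,c,rad,z0,z1):
    q=P.reshape(-1,3);return q[(np.hypot(q[:,0]-c[0],q[:,1]-c[1])<rad)&(q[:,2]>z0)&(q[:,2]<z1)]
def disc(q):
    (x,y),rd=cv2.minEnclosingCircle(q[:,:2].astype(np.float32)*1000);b=(q[:,:2].min(0)+q[:,:2].max(0))/2
    return np.round([x,y,rd,*(b*1000),*(q[:,:2].mean(0)*1000),np.median(q[:,2])*1000,len(q)],1)
E
cat > b.py <<'E'
from h import *
np.set_printoptions(precision=3,suppress=True)
for c in('top','scene'):
    im,D=snapshot(c);cm=camera_model(c);P=cloud(cm,D);print(c,cm['fx'])
    for n,ct,rd,a,b in(('cover',(.478,.022),.075,.008,.022),('knob',(.478,.022),.03,.03,.05),('other',(.36,-.135),.075,.008,.022),('rim',(.567,.25),.065,.08,.1),('housing',(.56,.245),.1,.025,.045),
      ('pad',(.50,-.25),.04,.085,.12),('plate',(.54,-.235),.12,.004,.014),('bench',(.45,.15),.03,-.05,.05)):
        q=sel(P,ct,rd,a,b)
        if len(q)>4:print(n,disc(q), np.round(cv2.minAreaRect(q[:,:2].astype(np.float32)*1000)[1:2],0),round(cv2.minAreaRect(q[:,:2].astype(np.float32)*1000)[2],1))
    q=sel(P,(.55,-.24),.12,.0,.2)
    if c=='top': A=cv2.resize(im[175:275,200:340],None,fx=4,fy=4,interpolation=3);B=cv2.resize(im[140:240,300:400],None,fx=4,fy=4,interpolation=3)
    else: C=cv2.resize(im[140:240,230:380],None,fx=4,fy=4)
save('crop1',cv2.resize(np.hstack([A[:,:400],B]),(800,400)));print(r.observe()['time'])
E
python3 b.py
```

```text
top 465.61943738677473
cover [ 485.7   17.9   56.   484.8   17.7  484.4   17.7   12.9 1137. ] [[110. 108.]] 0.7
knob [485.   18.   12.9 484.7  17.6 485.   17.7  35.8  72. ] [[25. 22.]] 89.7
other [ 362.4 -135.8   56.2  362.8 -135.7  362.2 -135.6   12.9 1187. ] [[110. 109.]] 64.0
rim [563.  247.8  49.3 562.3 247.8 563.  247.2  87.3 250. ] [[95. 96.]] 57.8
housing [ 563.3  246.8   80.5  563.6  246.8  556.3  241.7   37.  1230. ] [[120. 121.]] 77.6
pad [ 504.6 -250.8   35.7  508.4 -250.7  501.1 -249.2  103.5  350. ] [[51. 62.]] 89.4
plate [ 537.6 -239.5  118.   538.  -232.   541.4 -241.6    7.3 1138. ] [[209. 224.]] 52.8
bench [450.1 149.9  29.8 449.8 149.9 450.1 150.   -2.1 360. ] [[59. 57.]] 4.2
scene 394.3997151581512
cover [485.7  19.9  57.6 486.2  19.5 480.   26.6  14.5 756. ] [[107. 112.]] 40.0
knob [485.7  20.1  13.4 485.3  20.3 483.5  22.5  37.5  68. ] [[23. 26.]] 42.5
other [ 362.  -131.3   57.6  362.2 -130.6  356.9 -125.    14.4  725. ] [[110. 111.]] 39.4
rim [562.  249.5  50.4 562.4 249.4 559.1 251.8  87.4 448. ] [[95. 99.]] 51.1
housing [560.2 251.1  80.8 561.2 255.8 536.1 268.3  37.5 951. ] [[120. 121.]] 78.3
pad [ 505.7 -246.4   34.4  507.9 -245.7  496.4 -239.7  104.4  153. ] [[63. 51.]] 0.3
plate [ 553.8 -244.9  101.8  553.8 -220.8  535.  -238.5    8.9  694. ] [[203. 131.]] 24.2
bench [450.1 149.9  29.9 450.3 149.6 449.1 150.5  -0.2 310. ] [[58. 58.]] 64.4
1.2
```

View pics/crop1.png

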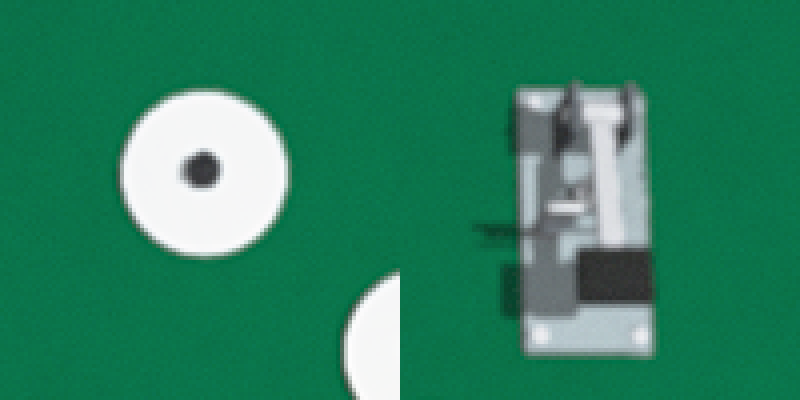

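The left crop shows the chosen cover (disc centre at (172, 205), knob on top). The right crop shows the lever running down the picture (towards the robot) with its black pad at (277, 615).

```bash
cat > s.py <<'E'
from h import *
import sys
np.set_printoptions(precision=4,suppress=True)
o=r.observe();R=np.array(o['tcp_rot']);p=np.array(o['eef_pos'])
print(o['time'],p*1000,'joints',np.array(o['joints']),'F',np.array(o['force']),'gap',o['finger_gap'],o['finger_force']);print(R)
if len(sys.argv)>3: print('delta tool mm',R.T@(np.array([float(v) for v in sys.argv[1:4]])-p*1000))
E
python3 s.py 485 19 200; python3 s.py 485 19 120 | tail -1
```

```text
1.2 [ 178.9363 -572.7015  231.2833] joints [-1.3534  0.1304  1.4882 -0.      1.523  -0.0854] F [-0.2623 -1.2952  1.1598] gap 0.9963684776934119 0.0
[[ 0.9545  0.2982 -0.    ]
 [ 0.2982 -0.9545  0.    ]
 [-0.     -0.     -1.    ]]
delta tool mm [ 468.5986 -473.4989   31.2807]
delta tool mm [ 468.6016 -473.4964  111.2807]
```

Emit:
play_rows --deltas "-1 29 -29 2;-1 30 -30 2"

```text
invalid input at $.deltas[0]: expected 7 numbers
```

Emit:
play_rows --deltas "-1 20 -20 0 0 0 0;-1 30 -30 0 0 0 0;-1 30 -30 0 0 0 0;-1 30 -30 0 0 0 0;-1 30 -30 0 0 0 0;-1 30 -30 0 0 0 0;-1 30 -30 0 0 0 0;-1 30 -30 0 0 0 0"

```text
time: 2.2
eef_pos: [0.3304, -0.2834, 0.2315]
tcp_rot: [[0.955, 0.298, 0.001], [0.298, -0.955, -0.001], [0.0, 0.001, -1.0]]
force: [1.0, -0.2, 0.3]
finger_gap: 1.005
finger_force: 0.0
```

Emit:
play_rows --deltas "-1 30 -30 0 0 0 0;-1 30 -30 0 0 0 0;-1 30 -30 0 0 0 0;-1 30 -30 0 0 0 0;-1 30 -30 10 0 0 0;-1 30 -30 10 0 0 0;-1 30 -30 0 0 0 0;-1 0 0 0 0 0 0"

```text
time: 3.2
eef_pos: [0.4683, -0.0192, 0.2112]
tcp_rot: [[0.953, 0.302, -0.0], [0.302, -0.953, 0.001], [0.0, -0.001, -1.0]]
force: [-0.2, -0.6, -1.0]
finger_gap: 1.001
finger_force: 0.0
```

```bash
python3 s.py 485 19 100; cat > w.py <<'E'
from h import *
import sys
np.set_printoptions(precision=4,suppress=True)
cm=camera_model('wrist');im,D=snapshot('wrist');P=cloud(cm,D);save(sys.argv[1],im);print(cm['position'])
for n,ct,rd,a,b in(('cover',(.485,.019),.09,.008,.024),('knob',(.485,.019),.03,.03,.05),('rim',(.5625,.2487),.065,.08,.1),('pad',(.5,-.25),.045,.08,.12)):
    q=sel(P,ct,rd,a,b)
    if len(q)>20:print(n,disc(q))
for l in ('knob','rim','pad'):
    for o in landmark_of(l,'wrist')[:2]:
        print(l,round(o['p'],2),np.round(o['at']),at_z(cm,o['at'],{'knob':.038,'rim':.09,'pad':.106}[l]))
E
python3 w.py w1
```

```text
3.2 [468.3469 -19.1732 211.1695] joints [-0.1509 -0.2224  1.8668  0.0007  1.4973  1.1134] F [-0.2337 -0.617  -1.0463] gap 1.0007658999049074 0.0
[[ 0.9534  0.3017 -0.    ]
 [ 0.3017 -0.9534  0.0007]
 [ 0.0002 -0.0007 -1.    ]]
delta tool mm [ 27.3719 -31.2931 111.1966]
[0.5336 0.0003 0.3529]
cover [ 487.6   17.5   56.3  487.9   17.3  489.8   17.6   13.  7552. ]
knob [488.1  17.3  12.9 488.1  17.2 488.4  17.2  36.9 498. ]
rim [540.2 212.3  22.6 540.2 211.9 540.6 208.6  87.3 525. ]
pad [ 508.1 -246.9   36.6  512.2 -245.4  506.6 -240.4  102.9 2320. ]
knob 0.9 [273. 318.] [ 0.3693 -0.1309  0.038 ]
knob 0.22 [147. 459.] [ 0.5544 -0.2229  0.038 ]
pad 0.78 [222. 500.] [ 0.5014 -0.2456  0.106 ]
```

Emit:
play_rows --deltas "-1 15 -15 30 0 0 0;-1 14 -15 40 0 0 0;-1 0 0 40 0 0 0;-1 0 0 0 0 0 0"

```text
time: 3.9
eef_pos: [0.4833, 0.0151, 0.0982]
tcp_rot: [[0.955, 0.297, -0.007], [0.297, -0.955, 0.0], [-0.007, -0.002, -1.0]]
force: [0.4, 0.2, -0.9]
finger_gap: 1.0
finger_force: 0.0
```

```bash
python3 s.py 487 18 18; python3 w.py w2
```

```text
3.9 [483.3368  15.1171  98.1519] joints [-0.0747 -0.0723  1.9449 -0.0002  1.276   1.1946] F [ 0.3739  0.2228 -0.8948] gap 1.0001794665018036 0.0
[[ 0.9549  0.297  -0.007 ]
 [ 0.297  -0.9549  0.0003]
 [-0.0066 -0.0024 -1.    ]]
delta tool mm [ 4.8804 -1.4729 80.1253]
[0.5497 0.0343 0.2394]
cover [  487.6    17.4    56.2   487.8    17.9   491.     18.8    13.  14862. ]
knob [ 487.7   17.6   12.9  487.8   17.5  488.7   17.7   36.9 1068. ]
knob 0.67 [190. 252.] [0.4902 0.0171 0.038 ]
```

Emit:
play_rows --deltas "-1 3 -1 20 0 0 0;-1 2 0 20 0 0 0;-1 0 0 20 0 0 0;-1 0 0 8 0 0 0;-1 0 0 0 0 0 0;-1 0 0 0 0 0 0"

```text
time: 4.85
eef_pos: [0.492, 0.0181, 0.0347]
tcp_rot: [[0.955, 0.298, 0.002], [0.298, -0.955, -0.0], [0.002, 0.001, -1.0]]
force: [0.2, 0.2, 0.6]
finger_gap: 0.998
finger_force: 0.0
```

```bash
python3 s.py 487.7 17.6 17
```

```text
4.85 [492.0157  18.0637  34.6914] joints [-0.0675  0.0326  1.9699 -0.      1.1369  1.2006] F [0.2493 0.1753 0.5532] gap 0.9976822340209094 0.0
[[ 0.9545  0.2981  0.0022]
 [ 0.2981 -0.9545 -0.0002]
 [ 0.002   0.0008 -1.    ]]
delta tool mm [-4.2932 -0.8582 17.6821]
```

Emit:
play_rows --deltas "-1 -4 -1 7 0 0 0;-1 0 0 7 0 0 0;-1 0 0 3 0 0 0;-1 0 0 0 0 0 0;1 0 0 0 0 0 0;1 0 0 0 0 0 0;1 0 0 0 0 0 0;1 0 0 0 0 0 0" --newtons 40

```text
time: 5.85
eef_pos: [0.4872, 0.0179, 0.0166]
tcp_rot: [[0.955, 0.298, 0.001], [0.298, -0.955, -0.0], [0.001, 0.0, -1.0]]
force: [-0.5, -0.4, 1.9]
finger_gap: 0.288
finger_force: 39.4
```

Emit:
play_rows --deltas "1 0 0 0 0 0 0;1 0 0 0 0 0 0;1 0 0 0 0 0 0;1 0 0 0 0 0 0" --newtons 50

```text
time: 6.35
eef_pos: [0.4872, 0.0179, 0.0167]
tcp_rot: [[0.955, 0.298, 0.001], [0.298, -0.955, -0.0], [0.001, 0.0, -1.0]]
force: [-0.0, -0.3, 6.0]
finger_gap: 0.286
finger_force: 49.0
```

```bash
python3 s.py 562.5 248.5 17
```

```text
6.35 [487.2205  17.9381  16.6726] joints [-0.0684  0.0512  1.989   0.      1.1007  1.1996] F [-0.0306 -0.344   5.9746] gap 0.28618107770239165 48.961105942726135
[[ 0.9545  0.2982  0.0008]
 [ 0.2982 -0.9545 -0.    ]
 [ 0.0007  0.0003 -1.    ]]
delta tool mm [ 140.6044 -197.6265   -0.2793]
```

Emit:
play_rows --deltas "1 0 0 -5 0 0 0;1 0 0 -15 0 0 0;1 0 0 -30 0 0 0;1 0 0 -40 0 0 0;1 0 0 -40 0 0 0;1 10 -15 -20 0 0 0;1 20 -28 0 0 0 0;1 20 -28 0 0 0 0"

```text
time: 7.35
eef_pos: [0.5138, 0.1014, 0.1678]
tcp_rot: [[0.955, 0.298, 0.002], [0.298, -0.955, 0.0], [0.002, 0.0, -1.0]]
force: [-0.4, -0.3, -0.9]
finger_gap: 0.283
finger_force: 49.2
```

Emit:
play_rows --deltas "1 20 -28 0 0 0 0;1 10 -10 0 0 0 0;1 0 0 0 0 0 0;1 0 0 0 0 0 0"

```text
time: 7.85
eef_pos: [0.5304, 0.145, 0.1663]
tcp_rot: [[0.955, 0.298, -0.0], [0.298, -0.955, -0.0], [-0.001, 0.0, -1.0]]
force: [0.2, -0.3, -1.5]
finger_gap: 0.281
finger_force: 49.2
```

```bash
python3 s.py 564 248 150;python3 w.py w3; python3 - <<'E'
from h import *
o=r.observe();x,y,z=o['eef_pos'];cm=camera_model('wrist');im,D=snapshot('wrist');P=cloud(cm,D)
q=sel(P,(.564,.248),.065,.084,.096)
if len(q):
    from scipy.optimize import least_squares
    # outer-edge circle: bin by angle about guess
    c=np.array([.564,.248])
    rr=np.hypot(*(q[:,:2]-c).T);a=np.arctan2(q[:,1]-c[1],q[:,0]-c[0])
    print('rim',disc(q),np.degrees([a.min(),a.max()]))
    s=least_squares(lambda v:np.hypot(q[:,0]-v[0],q[:,1]-v[1])-.0465,c,loss='soft_l1',f_scale=.002);print(s.x*1000,np.std(s.fun)*1000)
k=sel(P,(x,y),.08,z-.02,z+.02);print('disc pts',disc(k), z*1000-np.median(k[:,2])*1000)
E
```

```text
7.85 [530.4052 144.9732 166.3415] joints [ 0.1738  0.0355  1.7081 -0.0004  1.3985  1.4424] F [ 0.2447 -0.2771 -1.547 ] gap 0.28056190824173305 49.21261131763458
[[ 0.9546  0.2977 -0.0004]
 [ 0.2977 -0.9546 -0.0005]
 [-0.0005  0.0003 -1.    ]]
delta tool mm [ 62.7546 -88.3576  16.2779]
[0.5958 0.1643 0.308 ]
rim [ 565.4  247.8   49.1  565.8  247.5  566.8  252.2   88.4 3987. ]
knob 0.71 [248. 254.] [0.4627 0.1218 0.038 ]
rim 0.7 [104. 125.] [0.5659 0.2479 0.09  ]
rim 0.59 [223. 254.] [0.5082 0.1358 0.09  ]
rim [ 565.6  248.    49.2  565.8  247.8  567.6  250.1   88.6 3403. ] [-179.90390833  179.94107473]
[565.68878404 246.99245246] 1.5101796312413456
disc pts [  531.2   144.3    56.1   531.2   144.1   545.    148.3   162.7 25268. ] 3.614631242062643
```

View pics/w3.png

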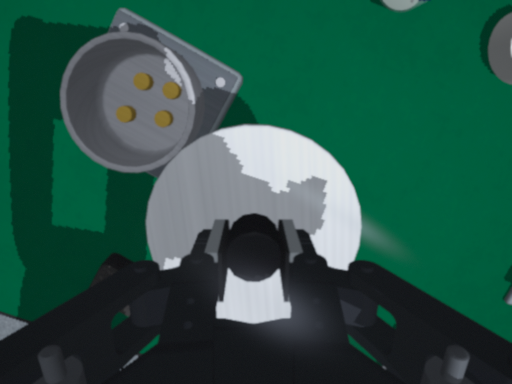

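The wrist picture shows the cover level in the fingers, with its knob at (248, 254). The bowl mouth with its four bushes is at (100, 132). The fitted rim centre is (565.6, 247.7) mm, and the held disc is offset from the TCP by (+0.8, -0.8) mm.

Emit:
play_rows --deltas "1 12 -16 0 0 0 0;1 20 -28 0 0 0 0;1 20 -28 10 0 0 0;1 12 -17 15 0 0 0;1 0 0 10 0 0 0;1 0 0 0 0 0 0;1 0 0 0 0 0 0"

```text
time: 8.98
eef_pos: [0.5654, 0.2495, 0.1318]
tcp_rot: [[0.955, 0.298, 0.0], [0.298, -0.955, 0.0], [0.0, 0.0, -1.0]]
force: [0.2, -0.1, -0.7]
finger_gap: 0.287
finger_force: 49.3
```

```bash
python3 s.py 564.8 248.5 99; python3 - <<'E'
from h import *
o=r.observe();x,y,z=o['eef_pos'];cm=camera_model('wrist');im,D=snapshot('wrist');P=cloud(cm,D)
k=sel(P,(x,y),.08,z-.02,z+.01);print('disc pts',disc(k), x*1e3,y*1e3,z*1e3)
E
```

```text
8.975 [565.4298 249.4704 131.8307] joints [ 0.3327  0.2427  1.5459 -0.0001  1.3525  1.6013] F [ 0.241  -0.1349 -0.6888] gap 0.2868792228926896 49.26323175430298
[[ 0.9547  0.2976  0.0005]
 [ 0.2976 -0.9547  0.    ]
 [ 0.0005  0.0001 -1.    ]]
delta tool mm [-0.9058  0.7352 32.8304]
disc pts [  566.3   248.4    55.9   566.5   248.5   580.4   252.9   128.1 23474. ] 565.4298218408761 249.47040269095626 131.83072249832844
```

Align and lower in small steps.

Emit:
play_rows --deltas "1 -1 1 8 0 0 0;1 0 0 8 0 0 0;1 0 0 5 0 0 0;1 0 0 4 0 0 0;1 0 0 3 0 0 0;1 0 0 0 0 0 0;1 0 0 0 0 0 0"

```text
time: 9.9
eef_pos: [0.5647, 0.2487, 0.1035]
tcp_rot: [[0.954, 0.298, 0.0], [0.298, -0.954, 0.0], [0.0, 0.0, -1.0]]
force: [-0.1, 0.6, -0.1]
finger_gap: 0.286
finger_force: 49.3
```

Emit:
play_rows --deltas "1 0 0 2 0 0 0;1 0 0 2 0 0 0;1 0 0 1 0 0 0;1 0 0 0 0 0 0;1 0 0 0 0 0 0"

```text
time: 10.52
eef_pos: [0.5647, 0.2487, 0.0987]
tcp_rot: [[0.954, 0.298, 0.0], [0.298, -0.954, 0.0], [0.0, 0.0, -1.0]]
force: [-3.1, -1.2, 4.1]
finger_gap: 0.284
finger_force: 49.6
```

Emit:
play_rows --deltas "0.3 0 0 0 0 0 0;0 0 0 0 0 0 0;-0.4 0 0 0 0 0 0;-1 0 0 0 0 0 0;-1 0 0 0 0 0 0;-1 0 0 0 0 0 0;-1 0 0 -10 0 0 0;-1 0 0 -20 0 0 0"

```text
time: 11.52
eef_pos: [0.564, 0.2485, 0.1286]
tcp_rot: [[0.954, 0.298, -0.002], [0.298, -0.955, -0.001], [-0.002, 0.0, -1.0]]
force: [1.1, 0.6, 0.7]
finger_gap: 1.002
finger_force: 0.0
```

Emit:
play_rows --deltas "-1 0 0 -30 0 0 0;-1 0 0 -40 0 0 0;-1 0 0 0 0 0 0;-1 0 0 0 0 0 0"

```text
time: 12.02
eef_pos: [0.5649, 0.2488, 0.1995]
tcp_rot: [[0.955, 0.298, 0.002], [0.298, -0.955, 0.001], [0.002, -0.0, -1.0]]
force: [-0.0, 0.8, 0.1]
finger_gap: 1.001
finger_force: 0.0
```

```bash
python3 s.py; python3 - <<'E'
from h import *
for c in('wrist','top'):
    cm=camera_model(c);im,D=snapshot(c);P=cloud(cm,D)
    k=sel(P,(.5655,.248),.062,.088,.106);print(c,'disc',disc(k))
    A=np.c_[k[:,:2]-[.5655,.248],np.ones(len(k))];s=np.linalg.lstsq(A,k[:,2],rcond=None)[0];print('tilt deg',np.degrees(s[:2]),s[2]*1000)
    if c=='wrist':save('w4',im)
    print('pad',disc(sel(P,(.505,-.25),.045,.09,.12)) if c=='top' else '')
im,_=snapshot('scene');save('s4',cv2.resize(im[180:290,120:240],None,fx=4,fy=4))
E
```

```text
12.025 [564.9131 248.7629 199.524 ] joints [0.3318 0.1907 1.4794 0.     1.4698 1.5998] F [-0.0201  0.8404  0.0669] gap 1.001241523846141 0.0
[[ 0.9545  0.2982  0.0016]
 [ 0.2982 -0.9545  0.0005]
 [ 0.0017 -0.0001 -1.    ]]
wrist disc [  565.6   247.3    56.2   565.9   247.7   568.7   248.7    95.  12636. ]
tilt deg [ 0.05587386 -0.0098748 ] 95.02120377833526
pad 
top disc [563.1 246.8  55.3 558.7 246.8 559.6 244.5  94.4 575. ]
tilt deg [-0.13693659 -0.12335028] 94.45339955101298
pad [ 508.4 -247.3   40.8  513.2 -244.3  500.6 -248.9  103.4  340. ]
```

View pics/s4.png

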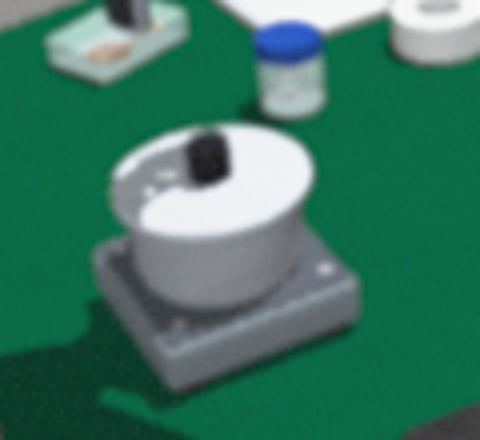

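The crop shows the cover flat on the bowl with its knob at (158, 208) and an even rim all round. The top face measures level to 0.1° at the seated height. Next, the lever.

Emit:
play_rows --deltas "1 -10 20 -10 0 0 0;1 -17 38 0 0 0 0;1 -17 38 0 0 0 0;1 -17 38 0 0 0 0;1 -17 38 0 0 0 0;1 -17 38 0 0 0 0;1 -17 38 0 0 0 0;1 -17 38 0 0 0 0" --newtons 40

```text
time: 13.18
eef_pos: [0.5257, -0.0649, 0.2084]
tcp_rot: [[0.955, 0.298, -0.0], [0.298, -0.955, -0.0], [-0.0, 0.0, -1.0]]
force: [0.2, 0.6, -0.5]
finger_gap: -0.001
finger_force: 0.0
```

Emit:
play_rows --deltas "1 -17 38 0 0 0 0;1 -17 38 0 0 0 0;1 -10 20 0 0 0 0;1 0 0 0 0 0 0;1 0 0 0 0 0 0"

```text
time: 13.8
eef_pos: [0.513, -0.1673, 0.2083]
tcp_rot: [[0.955, 0.298, -0.0], [0.298, -0.955, 0.0], [-0.0, -0.001, -1.0]]
force: [-0.1, -0.2, 0.7]
finger_gap: -0.001
finger_force: 0.0
```

```bash
cat > l.py <<'E'
from h import *
import sys
cm=camera_model('wrist');im,D=snapshot('wrist');P=cloud(cm,D);save(sys.argv[1],im)
m=silhouettes('pad','wrist');g=landmark_of('gauge','wrist')
for o in g[:1]:print('gauge',o['p'],at_z(cm,o['at'],.07)*1000,np.round(o['at']))
for o in landmark_of('pad','wrist')[:1]:print('pad',o['p'],at_d(cm,o['at'],dep(D,o['at']))*1000,np.round(o['at']))
dark=(im.max(2)<75);q=P[dark];q=q[(np.hypot(q[:,0]-.505,q[:,1]+.25)<.06)&(q[:,2]>.085)&(q[:,2]<.125)]
if len(q)>20:
    rc=cv2.minAreaRect(q[:,:2].astype(np.float32)*1000);s=np.linalg.lstsq(np.c_[q[:,:2],np.ones(len(q))],q[:,2],rcond=None)[0]
    print('pad rect',rc,len(q),disc(q),'slope',s[:2])
E
python3 s.py; python3 l.py w5
```

```text
13.8 [ 512.9766 -167.3358  208.2549] joints [-0.4106 -0.0209  1.6872  0.0003  1.4758  0.8578] F [-0.137  -0.2312  0.7165] gap -0.001410884412409966 0.0
[[ 0.9546  0.2978 -0.0003]
 [ 0.2978 -0.9546  0.0005]
 [-0.0001 -0.0005 -1.    ]]
gauge 0.89 [ 541.05133363 -217.97490679   70.        ] [161. 313.]
pad 0.66 [ 500.05538328 -249.90159707  104.83116193] [225. 339.]
pad rect ((500.82171630859375, -248.76849365234375), (48.79222106933594, 38.20793914794922), 89.25542449951172) 1360 [ 500.4 -248.4   29.1  500.6 -248.8  495.6 -247.   106.1 1360. ] slope [-0.21366657 -0.01611516]
```

View pics/w5.png

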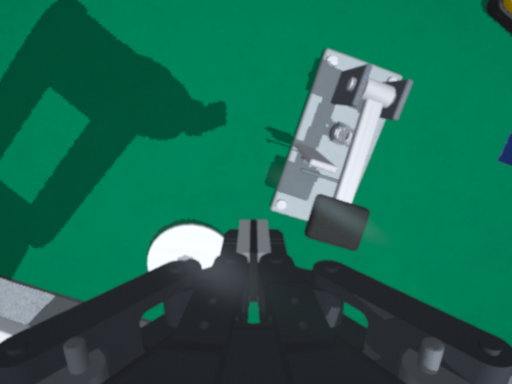

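The wrist picture shows the lever station, with the pad at (222, 338), the gauge post at (160, 315) and the fingers shut at (240, 254). The pad's top centre is at about (501, -249, 105) mm with the released slope of 0.2. At mid travel its centre will be near x = 496.

Emit:
play_rows --deltas "1 -10 18 10 0 0 0;1 -15 27 30 0 0 0;1 -15 27 30 0 0 0;1 0 0 10 0 0 0;1 0 0 0 0 0 0;1 0 0 0 0 0 0"

```text
time: 14.75
eef_pos: [0.4973, -0.248, 0.1293]
tcp_rot: [[0.954, 0.299, 0.001], [0.299, -0.954, -0.001], [0.001, 0.001, -1.0]]
force: [-0.5, -0.6, 0.4]
finger_gap: 0.001
finger_force: 0.0
```

```bash
python3 s.py 496 -249 82
```

```text
14.75 [ 497.3474 -248.0371  129.3228] joints [-0.555   0.0818  1.7299  0.0001  1.3285  0.7123] F [-0.4698 -0.6061  0.3896] gap 0.0008749241007248754 0.0
[[ 0.9543  0.2989  0.0013]
 [ 0.2989 -0.9543 -0.0006]
 [ 0.001   0.001  -1.    ]]
delta tool mm [-1.6227  0.4689 47.3216]
```

Emit:
play_rows --deltas "1 -2 0 8 0 0 0;1 0 0 8 0 0 0;1 0 0 5 0 0 0;1 0 0 5 0 0 0;1 0 0 5 0 0 0;1 0 0 3 0 0 0;1 0 0 3 0 0 0;1 0 0 0 0 0 0"

```text
time: 15.75
eef_pos: [0.4947, -0.2491, 0.0916]
tcp_rot: [[0.955, 0.298, -0.0], [0.298, -0.955, -0.0], [-0.0, 0.0, -1.0]]
force: [-3.3, 1.0, 6.9]
finger_gap: 0.001
finger_force: 3.4
```

Emit:
play_rows --deltas "1 0 0 3 0 0 0;1 0 0 3 0 0 0;1 0 0 2 0 0 0;1 0 0 1 0 0 0;1 0 0 0 0 0 0;1 0 0 0 0 0 0"

```text
time: 16.5
eef_pos: [0.4943, -0.2492, 0.0829]
tcp_rot: [[0.955, 0.298, -0.001], [0.298, -0.955, -0.001], [-0.001, 0.0, -1.0]]
force: [-7.0, 1.2, 8.7]
finger_gap: -0.003
finger_force: 4.6
```

```bash
python3 s.py 496 -249 82; python3 - <<'E'
from h import *
for c in ('scene','wrist','top'):
    cm=camera_model(c);im,D=snapshot(c);P=cloud(cm,D)
    dark=(im.max(2)<80);q=P[dark];q=q[(abs(q[:,0]-.498)<.03)&(abs(q[:,1]+.249)<.03)&(q[:,2]>.06)&(q[:,2]<.092)]
    if len(q)>5:print(c,len(q),np.percentile(q[:,2],[10,50,90])*1000,np.linalg.lstsq(np.c_[q[:,:2],np.ones(len(q))],q[:,2],rcond=None)[0][:2])
    if c=='scene':A=cv2.resize(im[140:210,265:350],(510,420),interpolation=2)
    if c=='top':B=cv2.resize(im[160:230,310:360],(280,420),interpolation=2)
save('press',np.hstack([A,B]))
E
```

```text
16.5 [ 494.3359 -249.1896   82.9135] joints [-0.5589  0.1284  1.7701 -0.0009  1.2435  0.7094] F [-6.9785  1.2028  8.694 ] gap -0.003297020910994011 4.582534507499076
[[ 0.9545  0.2981 -0.0008]
 [ 0.2981 -0.9545 -0.0005]
 [-0.0009  0.0003 -1.    ]]
delta tool mm [1.6458 0.3149 0.912 ]
scene 100 [73.51725503 80.47593057 84.27231867] [ 0.04397247 -0.05290869]
wrist 4256 [79.02331764 81.54032567 82.58152413] [-0.07240257 -0.0171575 ]
top 25 [79.71302419 82.04183892 86.06882594] [ 0.1069121  -0.03914053]
```

View pics/press.png

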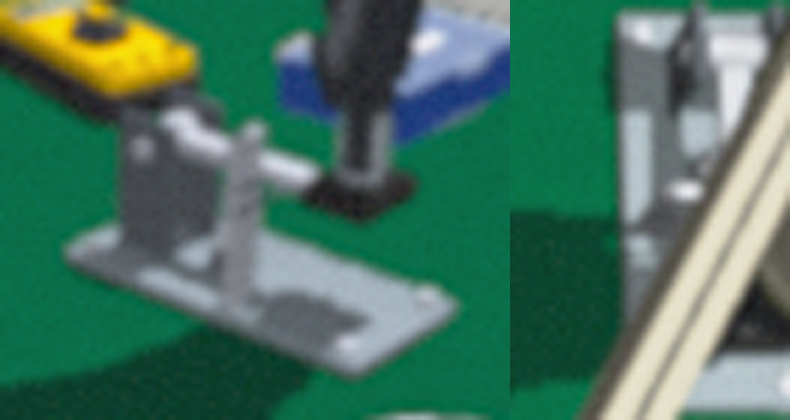

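The crop shows the lever level with the fingers on its pad at (195, 360) and the gauge post at (210, 245). TCP z is 82.9 mm and the vertical force is 8.7 N, so this is mid travel. I'll hold here.

Emit:
play_rows --deltas "1 0 0 0 0 0 0;1 0 0 0 0 0 0;1 0 0 0 0 0 0;1 0 0 0 0 0 0;1 0 0 0 0 0 0;1 0 0 0 0 0 0;1 0 0 0 0 0 0;1 0 0 0 0 0 0"

```text
time: 17.65
eef_pos: [0.4943, -0.2492, 0.0829]
tcp_rot: [[0.955, 0.298, -0.001], [0.298, -0.955, -0.0], [-0.001, 0.0, -1.0]]
force: [-6.3, -0.4, 9.0]
finger_gap: 0.001
finger_force: 4.6
```

```bash
python3 - <<'E'
from h import *
cm=camera_model('wrist');im,D=snapshot('wrist');P=cloud(cm,D);save('w6',im)
q=P[im.max(2)<80];q=q[(q[:,0]>.477)&(q[:,0]<.52)&(abs(q[:,1]+.249)<.024)&(q[:,2]>.06)&(q[:,2]<.1)]
for i in range(6):
    s=np.linalg.lstsq(np.c_[q[:,:2]-[.496,-.249],np.ones(len(q))],q[:,2],rcond=None)[0];e=q[:,2]-np.c_[q[:,:2]-[.496,-.249],np.ones(len(q))]@s
    q=q[abs(e)<max(.0015,2*np.std(e))]
print(len(q),s,np.std(e),q.min(0),q.max(0))
E
python3 s.py|head -1
```

```text
3414 [-0.01940684 -0.00551107  0.08181572] 0.0006505742546143444 [ 0.47720054 -0.27299545  0.07988577] [ 0.51623582 -0.22575338  0.08331739]
17.7 [ 494.3174 -249.1945   82.9178] joints [-0.559   0.1284  1.7701 -0.0009  1.2435  0.7094] F [-6.0663  0.5021  9.1466] gap -0.0008535179809716004 4.582970197079703
```

View pics/w6.png

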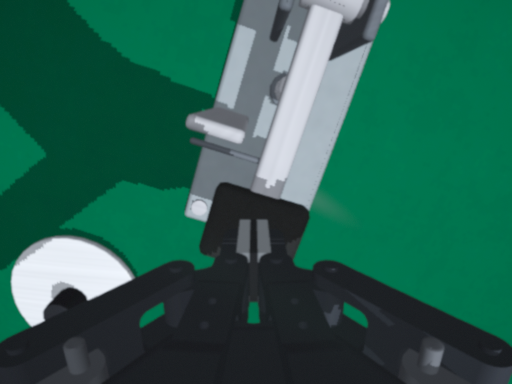

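The wrist picture shows the fingers square on the pad at (225, 255) and the pointer rod in front of the gauge post at (145, 225). The fitted pad face is 81.8 mm high with a slope of 0.02, which is mid travel. I'll keep holding.

Emit:
play_rows --deltas "1 0 0 0 0 0 0;1 0 0 0 0 0 0;1 0 0 0 0 0 0;1 0 0 0 0 0 0;1 0 0 0 0 0 0;1 0 0 0 0 0 0;1 0 0 0 0 0 0;1 0 0 0 0 0 0"

```text
time: 18.7
eef_pos: [0.4943, -0.2492, 0.0829]
tcp_rot: [[0.955, 0.298, -0.001], [0.298, -0.955, -0.001], [-0.001, 0.0, -1.0]]
force: [-6.8, 1.1, 9.0]
finger_gap: 0.0
finger_force: 4.6
```

Emit:
play_rows --deltas "1 0 0 0 0 0 0;1 0 0 0 0 0 0;1 0 0 0 0 0 0;1 0 0 0 0 0 0;1 0 0 0 0 0 0;1 0 0 0 0 0 0;1 0 0 0 0 0 0;1 0 0 0 0 0 0"

```text
time: 19.7
eef_pos: [0.4943, -0.2492, 0.0829]
tcp_rot: [[0.955, 0.298, -0.001], [0.298, -0.955, -0.001], [-0.001, 0.0, -1.0]]
force: [-5.6, 0.3, 8.7]
finger_gap: -0.0
finger_force: 4.6
```

Emit:
play_rows --deltas "1 0 0 0 0 0 0;1 0 0 0 0 0 0;1 0 0 0 0 0 0;1 0 0 0 0 0 0;1 0 0 0 0 0 0;1 0 0 0 0 0 0;1 0 0 0 0 0 0;1 0 0 0 0 0 0"

```text
time: 20.7
eef_pos: [0.4943, -0.2492, 0.0829]
tcp_rot: [[0.955, 0.298, -0.001], [0.298, -0.955, -0.0], [-0.001, 0.0, -1.0]]
force: [-6.2, 0.9, 9.4]
finger_gap: 0.003
finger_force: 4.6
```

```bash
python3 - <<'E'
from h import *
cm=camera_model('scene');im,D=snapshot('scene');k=sel(cloud(cm,D),(.5655,.249),.062,.088,.106);print(disc(k))
o=r.observe();print(o['time'],o['eef_pos'],o['force']);print(r.job_done())
E
```

```text
[ 561.3  248.4   57.6  562.3  248.9  554.4  254.2   96.4 1001. ]
20.75 [ 0.49432823 -0.24917095  0.08292189] [-5.74222251  0.69181778  8.90664334]
the job is handed in; nothing more can be done
None
```

The farther cover is seated level on the bowl and released, and the lever was then held steadily at mid travel for over 4 s and was still held when I handed the job in at 20.8 s; no verdict was returned.

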